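# Clip a sprocket onto the bench snap hook

## Task

Take the toothed sprocket from the wooden stand and clip it onto the snap hook on the post: press it in through the sprung gate, let the gate snap shut behind it, then tug the sprocket lightly back against the shut gate (a steady pull of about 10 N for half a second) to prove that it holds. Let go so that the sprocket hangs freely on the hook; be gentle with the hook, never pushing or pulling on it with 15 N or more, and leave the plain ring and the other things where they are.

Things in the scene. Friction and masses are not known exactly. Their poses are not given: they have to be found in the camera images.
- cog_center (a point): Centre of the bore of the loose toothed steel sprocket, about 90 g, that stands upright in a slot. Its y axis is the bore's axis (level), z up at the start. Bore 42 mm; rim 9 mm wide (along y) from 42 to 60 mm diameter; then short teeth, 4 mm wide, to 68 mm diameter. Pinch the rim from above at its top, 21 to 30 mm above the centre (tooth tips at 34 mm), fingers closing along y.
- plain_ring_center (a point): Centre of the loose plain steel ring, to be left alone: the same sizes as the sprocket (68 mm outside, 42 mm bore), but with a smooth edge in place of teeth. It stands upright in the other slot, 80 mm from the sprocket; which slot holds which varies.
- cog_stand: Fixed low wooden stand, 80 x 115 x 28 mm, origin at the centre of its underside. Two slots along its x axis at y = +40 and -40 mm, each 10.5 mm wide and 20 mm deep, open at the top (slot floor 8 mm, stand top 28 mm above the bench). A ring in a slot shares the stand's yaw, its centre 42 mm above the bench.
- snap_hook: Post (26 mm square head at x = 74 mm, top 10 mm over the bar's centre line, base plate 90 x 80 x 8 mm, x = 29 to 119 mm) that carries the snap hook: a level loop of 8 mm steel bar, 110 mm above the bench. Origin on the bench under hook_mouth; x: level, inward through the gate to the post, away from the robot; y: along the gate to the fixed nose; z up. Space inside 43.5 mm deep (x), 54 mm wide.
- hook_mouth (a point): Nominal middle of the gate, on the bar's centre line; fixed to the post, axes as the snap hook's. The loop's stem is clamped in the post's head anywhere within 8 mm inward or outward (x), which is not measured: find the real gate and rear bar by feel. Clear opening y = -14 to +14 mm (nose end); aim the sprocket at about y = 4 mm, its bore axis along y.
- gate (a joint): Angle of the sprung gate, rad: 0 shut, 1.4 stop; pressed inward only, a 7 mm bar, 30 mm long, upright hinge at y = -18 mm. About 3 N starts it, 5 to 6 N holds it wide open. The sprocket's centre, from the real gate line: 37 mm before it at first touch; 6 mm past it the gate can snap shut behind; 13 mm past it the teeth meet the rigid rear bar; drawn back, 17 mm before it the bore meets the shut, rigid gate.
- pedal_center (a point): Loose black bicycle pedal, 78 x 94 x 22 mm, lying on the bench beyond the stand; centre, half-way up. To be left alone.
- bb_cup_center (a point): Loose black bottom bracket cup, 47 mm across, 24 mm high, on the bench; centre, half-way up. To be left alone.
- combi_wrench_center (a point): Loose steel combination wrench, 191 x 30 x 8 mm, on the bench; centre. To be left alone.
Mind the look-alikes: they are no part of the job. Leave any red look-alike of the part that bears cog_center alone.

How it is judged:
On the way, in this order (a step that is already met when the one before it is completed fails the run):
1. the sprocket presses the gate inward (value of joint gate above 0.5 rad and contact force between cog and snap_hook above 0.5 N), for 0.05 s.
2. the sprocket is through, the hook's bar runs through its bore and the gate has snapped shut behind it (value of joint gate below 0.08 rad and x of cog_center in the frame of hook_mouth between -0.0275 and 0.04 m and y of cog_center in the frame of hook_mouth between -0.035 and 0.035 m and z of cog_center in the frame of hook_mouth between -0.02 and 0.02 m and contact force between cog and snap_hook below 3 N), for 0.1 s.
3. the sprocket is tugged back against the shut gate with more than 6 N (value of joint gate below 0.1 rad and x of cog_center in the frame of hook_mouth below -0.006 m and contact force between cog and snap_hook above 6 N), for 0.2 s.
At the end, for the whole second after the job is handed in: The sprocket hangs at rest on the hook's bar or gate: its centre 6 to 26 mm below the bar's centre line, within 32 mm before and 40 mm behind the nominal gate line and 40 mm either side of the gate's middle; the gate is shut (under 0.08 rad) (value of joint gate below 0.08 rad and x of cog_center in the frame of hook_mouth between -0.032 and 0.04 m and y of cog_center in the frame of hook_mouth between -0.04 and 0.04 m and z of cog_center in the frame of hook_mouth between -0.026 and -0.006 m and contact force between cog and snap_hook above 0.2 N and linear speed of cog below 0.03 m/s); the robot touches nothing.
It fails at once if the sprocket loads the hook with 15 N or more (contact force between cog and snap_hook above 15 N).
It fails at once if the robot itself pushes the hook with 15 N or more (contact force between any of the arm, the fingers and snap_hook above 15 N).
It fails at once if the plain ring is moved by more than 15 mm (distance of plain_ring_center from where it was at the start of the episode above 0.015 m).
It fails at once if the pedal, the bottom bracket cup or the wrench is moved by more than 15 mm (distance of any of pedal_center, bb_cup_center, combi_wrench_center from where it was at the start of the episode above 0.015 m).
It also fails if it takes over 58 s, if anything falls off the work surface, if the arm or the gripper's body presses on something with over 40 N, if the wrist force passes 120 N, or if a joint passes its speed limit or range.

## Robot

A 7-joint arm with a two-finger parallel gripper is mounted at the origin on a cart in front of the work surface, level with it; the furniture and walls round the work are solid. World frame = base frame: x ahead of the robot, y to its left, z up, the work surface at z = 0. Lengths are in m, angles in rad, forces in N, time in s.
With the tool pointing down it reaches from about 0.425 to 0.825 m from the base axis. Payload 3.6 kg.
Tool frame: the origin (TCP) lies midway between the tips of the shut fingers; the grasp point (between the pads) lies 19 mm behind it; z points along the fingers, y is the line along which they close (so a half turn about z gives the same grasp; the last joint's range is limited). The gripper opens to 85 mm and grips with 20 to 120 N. Pads are 22 mm wide; open, the fingers measure 114 mm over their backs; the gripper's body (76 mm by 85 mm) begins 54 mm behind the grasp point. The pads swing forward as they close: fully open they stand 13 mm farther back than shut.
Start: joints at [-1.306, 0.615, -0.013, 1.423, 0.008, 1.103, -0.04], TCP at [0.186, 0.623, 0.231] pointing down, gripper open.
Joint ranges: [-3.12, 3.12], [-0.3, 2.06], [-1.34, 1.32], [0.26, 2.42], [-1.36, 4.5], [0.01, 1.98], [-2.84, 2.84]. Speed limits (rad/s): [2.79, 2.79, 3.14, 3.14, 3.14, 3.14, 3.14].

## Interface

Orientations are given as a 3x3 rotation matrix whose columns are the frame's x, y, z axes.
In Python, from cell import * gives the robot as it stands.
- The arm moves only by the tool move_arm, never from a script. Its argument "deltas" is a list of rows, each an object with "slide": the shift along the tool's x, y, z in cm, a list of three; "twist": the turn about the tool's z in rad. In form: [{"slide": [x, y, z], "twist": twist}, ...]. A call has exactly 10 rows; each row shifts and turns the commanded pose from where the row before left it, along the tool's axes as they then stand; what a row does not reach is not made up. A row lasts 1/12 s, in which the tool goes at most 41.7 mm and 7.16 degrees, less where a joint would pass 70% of its speed; a pose out of reach is approached as far as the arm can. A call is refused whole if a number of a shift passes 4.17 or a number of a turn 0.125, either way. A call with a gripper value outside its range is refused whole. "hand" is the opening, from 0 (shut) to 1 (fully open), set as the call begins (left out, the last holds). The fingers move at their own pace and stop on an object; "squeeze" is the grip in N (left out, the last holds). Time passes only in rows, so rows that do not move let the fingers close, or fill a call up. It gives the time, the measured TCP pose, the force, the opening and the grip force at its end, in the units of the state.
- state(): the state, without advancing time (a new reading comes with each control period).
- read_camera(name): name is "scene" or "top"; returns the picture (384x512x3 uint8, blue, green, red); there is no depth.
- camera_info(name): a dict with "fx", "fy", "cx", "cy" (pixels), "k1" (the pictures are not rectified: a ray, as slopes to the right and down, at radius r is drawn at 1 + k1 r^2 times it, then the intrinsics apply), "rvec" (rotation vector, rad) and "tvec" (3), from world to camera coordinates, as OpenCV has them. Camera axes: x right, y down, z forward; pixel columns grow to the right and rows downward; lengths in m; the calibration is good to about 2 mm. A picture is of the moment at which its call begins. camera_info takes no time and is no camera call.
- job_done(): hands the job in; it is judged then, once.
Trained networks look in the newest picture that a camera, given by its name, has taken for a name from the list of things; names that differ only in an ending like _2 or _b are one class to them, and where a whole thing is asked for, a point or a joint stands for the part that bears it (a point fixed in the world has none). Each returns a list of dicts, best first, with "p" (0 to 1); they miss things now and then, are a little off and sometimes report something else, mostly with a low value. They report only what shows in the picture. A call takes as long as a camera call. They do not tell look-alikes from the thing itself.
- outline_of(target, camera): "mask" (384x512 bool, what is visible of it) and "centre" ([row, column] in pixels, amid what is visible of it).
- landmark_of(target, camera): "centre" ([row, column] in pixels: a listed point, or the origin of a listed thing).
The state is a dict: "time_s": time; "joints": joint angles; "dq": joint speeds; "tau": joint torques, N m; "ee_pos": TCP position; "tcp_rot": TCP orientation; "ft_force": force on the tool from outside, world axes, zero at the start; "ft_torque": the same for the moment, N m; "width": finger opening in m; "grasp_force": force on a finger pad.
Only numpy, scipy, OpenCV 4.12 (cv2) and the standard library are available. Lean on these libraries where they do the work, as an engineer would, in place of code of your own. Each camera call takes 0.05 s, during which the arm holds its last target. There are 200 camera calls.

## Working session

There is one attempt and no reset: what is moved stays moved. The work goes in short steps, Python scripts to look and compute and a tool call to move; the robot and the scene stay as the last step left them, time stands still between calls to the robot, and variables do not carry over. Pictures are saved under pics/ and viewed, at most 10 in all, crops included, and the job is handed in when it is done.

Besides the shell and the picture viewer there is one more tool, called by a JSON object that holds its "op" and its "data", one argument or row to a line. move_arm: Moves the arm, as the interface text tells. Its arguments: {"type":"object","properties":{"deltas":{"type":"array","items":{"type":"object","properties":{"slide":{"type":"array","items":{"type":"number"}},"twist":{"type":"number"}}}},"hand":{"type":"number"},"squeeze":{"type":"number"}},"required":["deltas"]}

```bash
ls; mkdir -p pics
cat > h.py <<'E'
from cell import *
import numpy as np, cv2
def ray(cam,rc):
    c=camera_info(cam); k=c["k1"]
    d=np.array([(rc[1]-c["cx"])/c["fx"],(rc[0]-c["cy"])/c["fy"]]); u=d.copy()
    for _ in range(20): u=d/(1+k*(u@u))
    R=cv2.Rodrigues(np.array(c["rvec"],float))[0]; t=np.array(c["tvec"],float).ravel()
    v=R.T@np.r_[u,1]; return -R.T@t, v/np.linalg.norm(v)
def tri(a,b):
    (p,u),(q,v)=ray("scene",a),ray("top",b)
    s=np.linalg.lstsq(np.c_[u,-v],q-p,rcond=None)[0]
    A,B=p+s[0]*u,q+s[1]*v
    return (A+B)/2,np.linalg.norm(A-B)
def onz(cam,rc,z):
    p,u=ray(cam,rc); return p+u*(z-p[2])/u[2]
def proj(cam,P):
    c=camera_info(cam);R=cv2.Rodrigues(np.array(c["rvec"],float))[0]
    x=R@np.array(P)+np.array(c["tvec"],float).ravel(); u=x[:2]/x[2]; u=u*(1+c["k1"]*(u@u))
    return np.array([c["cy"]+c["fy"]*u[1],c["cx"]+c["fx"]*u[0]])
E
python3 - <<'E'
from h import *
for c in("scene","top"):
    im=read_camera(c); cv2.imwrite(f"pics/{c}0.png",im)
    print(c,camera_info(c))
    for n in("cog_center","plain_ring_center","cog_stand","snap_hook","hook_mouth","pedal_center","bb_cup_center","combi_wrench_center"):
        print(n,[(np.round(d["centre"],1).tolist(),round(float(d["p"]),2)) for d in landmark_of(n,c)][:4])
s=state(); print(s)
E
```

```text
pics
scene {'fx': 367.9752452431101, 'fy': 367.9752452431101, 'cx': 252.56169591900766, 'cy': 188.25141971922693, 'k1': 0.017802970585710634, 'rvec': array([ 1.08983531, -2.02918231,  1.30643308]), 'tvec': array([0.29273399, 0.28274454, 0.82244504])}
cog_center [([253.8, 192.2], 0.79), ([229.5, 162.5], 0.41)]
plain_ring_center [([227.7, 187.4], 0.68)]
cog_stand [([242.2, 176.7], 0.76)]
snap_hook [([206.7, 270.2], 0.82)]
hook_mouth [([175.5, 274.7], 0.64)]
pedal_center [([200.1, 193.2], 0.75)]
bb_cup_center [([236.4, 274.3], 0.51)]
combi_wrench_center [([200.6, 351.7], 0.53)]
top {'fx': 373.24714883854153, 'fy': 373.24714883854153, 'cx': 258.62350895445707, 'cy': 188.6309473291259, 'k1': -0.005894076528277682, 'rvec': array([ 2.19599938, -2.13753723,  0.17011385]), 'tvec': array([-0.05841324,  0.58344159,  0.98890403])}
cog_center [([257.3, 137.4], 0.72), ([203.0, 128.6], 0.65)]
plain_ring_center [([211.5, 156.3], 0.54)]
cog_stand [([207.0, 145.8], 0.95), ([203.5, 129.3], 0.58)]
snap_hook [([207.0, 277.6], 0.82)]
hook_mouth [([198.3, 277.9], 0.55)]
pedal_center []
bb_cup_center [([257
[... 221 characters left out ...]
dq': array([ 5.11635072e-04,  8.75652764e-05,  4.52013567e-04, -2.30835436e-03,
        9.85973489e-05,  3.09487896e-04, -6.83921572e-04]), 'tau': array([-5.07572749e-04, -4.69092286e+01,  2.58963592e-01, -1.71339959e+01,
        1.00763320e-02,  1.64214765e-03,  3.67505535e-06]), 'ee_pos': array([0.18632437, 0.62267553, 0.23129415]), 'tcp_rot': array([[-9.58031963e-01,  2.86661395e-01, -4.98418449e-05],
       [ 2.86661399e-01,  9.58031960e-01, -7.83143300e-05],
       [ 2.53003853e-05, -8.93153643e-05, -9.99999996e-01]]), 'ft_force': array([-0.09410099,  0.04081748, -0.02261101]), 'ft_torque': array([-0.02032122,  0.01139212, -0.04084691]), 'grasp_force': 0.0, 'width': 0.08527608412487735}
```

Run:
```python
from h import *
a=cv2.imread("pics/scene0.png")[130:330,110:410]; b=cv2.imread("pics/top0.png")[130:330,90:410]
cv2.imwrite("pics/a.png",cv2.resize(a,None,fx=2.6,fy=2.6,interpolation=cv2.INTER_CUBIC))
cv2.imwrite("pics/b.png",cv2.resize(b,None,fx=2.5,fy=2.5,interpolation=cv2.INTER_CUBIC))
```

```text
(no output)
```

View pics/a.png

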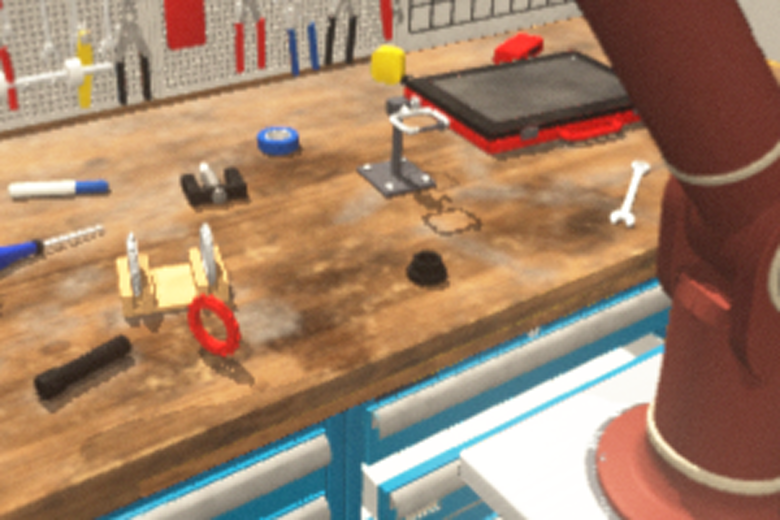

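View pics/b.png

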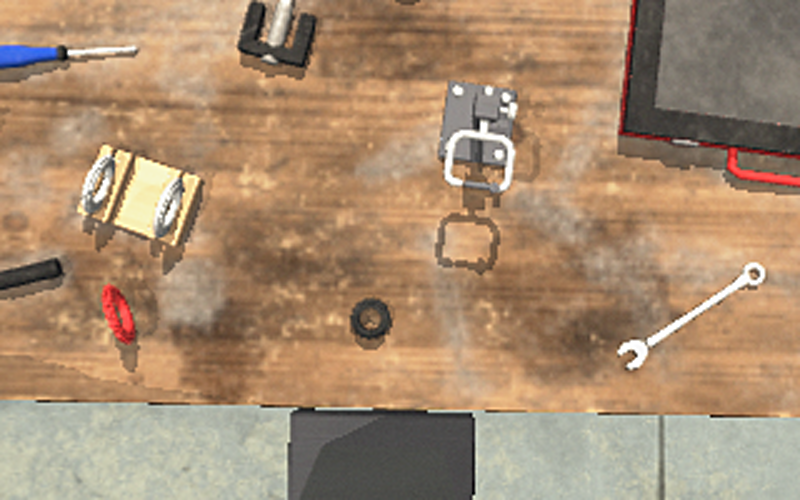

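The candidates are the left steel ring at scene (232,161) / top (203,130), the right steel ring at scene (229,190) / top (213,157), and the red ring at scene (254,192) / top (257,137). Red is a look-alike, so it's out. The networks say the left ring is the sprocket, so I'll check that in a close crop.

Run:
```python
from h import *
a=cv2.imread("pics/scene0.png")[205:260,145:205]; b=cv2.imread("pics/top0.png")[180:235,115:175]
f=lambda i:cv2.resize(i,(390,358),interpolation=cv2.INTER_CUBIC)
cv2.imwrite("pics/c.png",np.hstack([f(a),f(b)]))
print("left",tri((229.5,162.5),(203,128.6)),"right",tri((227.7,187.4),(211.5,156.3)))
print("red",tri((253.8,192.2),(257.3,137.4)))
print("stand",tri((242.2,176.7),(207,145.8)))
print("mouth",tri((175.5,274.7),(198.3,277.9)), "hookorigin",tri((206.7,270.2),(207,277.6)))
for c in("scene","top"):
  for n in("cog_center","plain_ring_center","snap_hook","cog_stand"):
    read_camera(c)
    for d in outline_of(n,c)[:3]:
      m=d["mask"]; print(c,n,np.round(d["centre"],1),round(float(d["p"]),2),m.sum(),cv2.minAreaRect(np.argwhere(m)[:,::-1].astype(np.float32)))
  np.save(f"m_{c}.npy",outline_of("snap_hook",c)[0]["mask"])
```

```text
left (array([0.53328577, 0.30397665, 0.04742043]), np.float64(0.00520441630191028)) right (array([0.51447867, 0.23338482, 0.0391766 ]), np.float64(0.0008230401258556745))
red (array([0.39132205, 0.27704079, 0.03748572]), np.float64(0.0018494602901829302))
stand (array([ 0.52644145,  0.26962082, -0.00319931]), np.float64(0.00893137919858346))
mouth (array([ 0.54658292, -0.09557481,  0.11905863]), np.float64(0.01427343628429513)) hookorigin (array([ 0.54173369, -0.09443296,  0.00321925]), np.float64(0.01066905982787716))
scene cog_center [231.2 160.3] 0.55 61 ((161.12307739257812, 231.48464965820312), (17.116792678833008, 3.5970072746276855), 82.87498474121094)
scene cog_center [251.3 194.9] 0.5 248 ((191.75001525878906, 254.25003051757812), (24.041629791259766, 16.26345443725586), 45.0)
scene plain_ring_center [229.7 188.4] 0.53 75 ((189.38235473632812, 228.5294189453125), (19.160314559936523, 4.850712299346924), 75.96376037597656)
scene snap_hook [193.3 263.3] 0.69 501 ((266.275146484375, 187.23965454101562), (27.76923370361328, 38.384620666503906), 22.61986541748047)
scene cog_stand
[... 267 characters left out ...]
 cog_center [203.8 129.8] 0.48 206 ((128.07534790039062, 202.96575927734375), (9.714414596557617, 24.6956844329834), 20.556045532226562)
top cog_center [210.9 154.2] 0.3 147 ((156.2000274658203, 212.90000915527344), (7.273237705230713, 21.81971549987793), 18.43494987487793)
top plain_ring_center [213.1 155.7] 0.72 198 ((156.8000030517578, 212.60000610351562), (8.854376792907715, 24.6657657623291), 18.43494987487793)
top snap_hook [183.1 280. ] 0.91 1034 ((280.9039306640625, 184.22052001953125), (30.529817581176758, 41.565486907958984), 7.594642639160156)
top cog_stand [208.9 143.9] 0.88 938 ((146.27523803710938, 208.3018035888672), (43.35675811767578, 29.860746383666992), 19.025604248046875)
```

View pics/c.png

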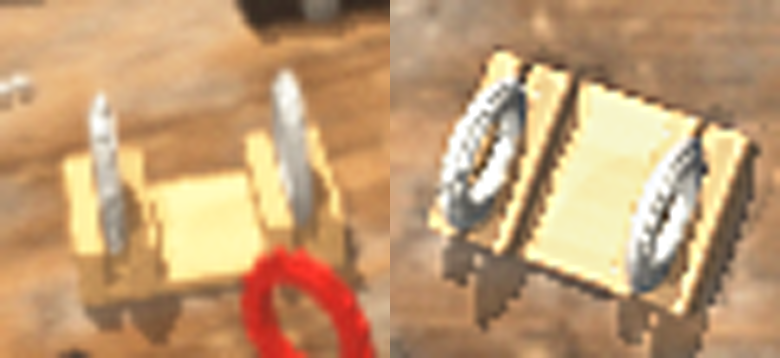

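Run:
```python
from h import *
t=cv2.imread("pics/top0.png"); s=cv2.imread("pics/scene0.png")
f=lambda i,w,h:cv2.resize(i,(w,h),interpolation=cv2.INTER_LANCZOS4)
A=np.hstack([f(t[190:218,115:144],400,386),f(t[198:226,143:172],400,386)])
cv2.imwrite("pics/d.png",A)
B=np.hstack([f(t[155:215,260:305],390,520),f(s[160:210,240:290],400,400) if 0 else f(s[160:210,240:290],400,400)[:0].reshape(0,400,3) if 0 else cv2.copyMakeBorder(f(s[160:210,240:290],400,400),0,120,0,0,0)])
cv2.imwrite("pics/e.png",B)
c=np.array([onz("top",(r,k),.028)[:2] for r,k in((187.7,131.5),(200,170.7),(228.5,160.1),(214.6,121.2))])
print(c,c.mean(0),[np.round(np.diff(c[[i,(i+1)%4]],axis=0),4) for i in range(4)])
for n,rc in(("L",(203,129.5)),("R",(213,157.2))): print(n,onz("top",rc,.042))
print([ (c,ray(c,(190,250))[0]) for c in ("top","scene")])
```

```text
[[0.57865707 0.30760699]
 [0.54765352 0.19830192]
 [0.4689582  0.22270592]
 [0.50389516 0.33041592]] [0.52479099 0.26475769] [array([[-0.031 , -0.1093]]), array([[-0.0787,  0.0244]]), array([[0.0349, 0.1077]]), array([[ 0.0748, -0.0228]])]
L [0.53509641 0.30570036 0.042     ]
R [0.51010839 0.22967113 0.042     ]
[('top', array([ 0.45171324, -0.01655668,  1.05708486])), ('scene', array([-0.34648521,  0.6031973 ,  0.59846011]))]
```

View pics/d.png

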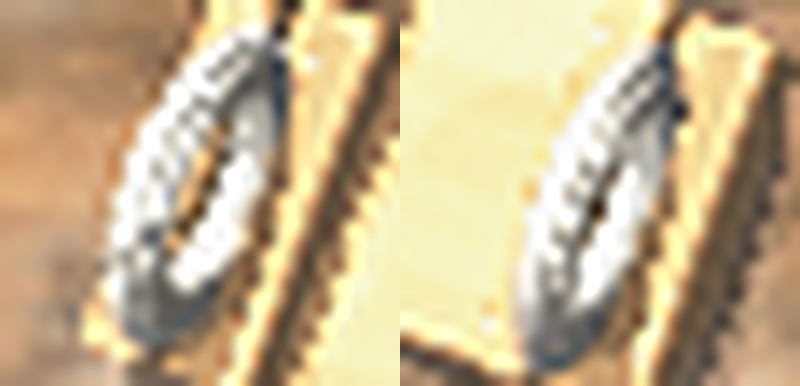

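View pics/e.png

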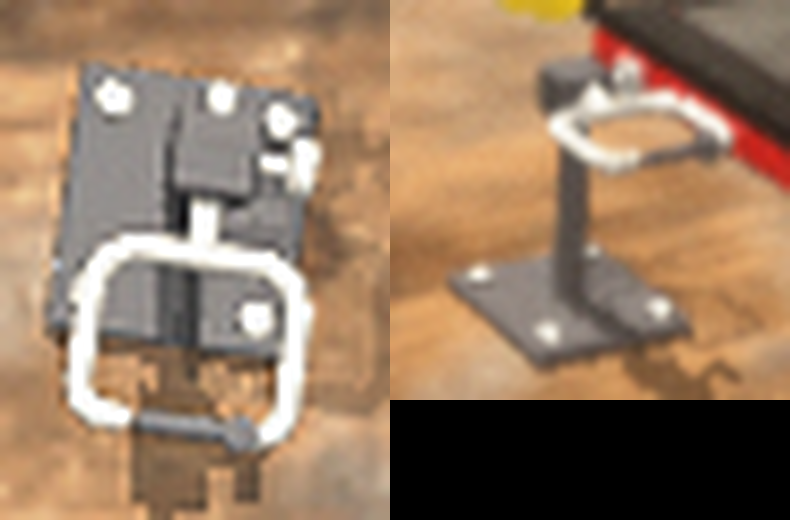

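Run:
```python
from h import *
for c in("scene","top"):
  for k in range(2):
    im=read_camera(c).astype(float)
    for n in("cog_center","plain_ring_center"):
      print(c,n,[(np.round(d["centre"]).tolist(),round(float(d["p"]),2)) for d in landmark_of(n,c)+outline_of(n,c)])
im=cv2.imread("pics/top0.png").astype(np.float32)
print("noise",np.abs(im-read_camera("top")).mean())
g=im.mean(2); yaw=np.arctan2(.0244+.0228,-.0787-.0748)+np.pi
yaw=np.mean([np.arctan2(-.0244,.0787),np.arctan2(-.0228,.0748),np.arctan2(.1093,.031)-np.pi/2,np.arctan2(.1077,.0349)-np.pi/2]); print("yaw",yaw)
ex=np.array([np.cos(yaw),np.sin(yaw),0]); ey=np.array([-ex[1],ex[0],0])
for n,rc in(("L",(203,129)),("R",(212.7,156.8))):
  C=onz("top",rc,.042)
  for r,yy in((.032,-.002),(.032,0),(.0335,-.001),(.034,.002),(.033,.003)):
    th=np.linspace(np.radians(10),np.radians(170),64)
    P=[C+r*(np.cos(t)*ex+np.sin(t)*np.array([0,0,1]))+yy*ey for t in th]
    q=np.array([proj("top",p) for p in P],np.float32)
    v=cv2.remap(g,q[:,1][None],q[:,0][None],cv2.INTER_CUBIC)[0]
    hp=v-np.convolve(np.pad(v,6,mode="edge"),np.ones(13)/13,"valid")
    print(n,r,yy,"hp std",hp.std().round(1),v[::2].astype(int).tolist())
```

```text
scene cog_center [([257.0, 193.0], 0.77), ([232.0, 163.0], 0.65), ([255.0, 194.0], 0.79)]
scene plain_ring_center [([228.0, 187.0], 0.53), ([227.0, 188.0], 0.58)]
scene cog_center [([230.0, 161.0], 0.39), ([237.0, 277.0], 0.17), ([254.0, 193.0], 0.49)]
scene plain_ring_center [([226.0, 188.0], 0.68), ([231.0, 161.0], 0.4)]
top cog_center [([205.0, 133.0], 0.63), ([255.0, 138.0], 0.49), ([256.0, 236.0], 0.41), ([255.0, 139.0], 0.61), ([203.0, 129.0], 0.48)]
top plain_ring_center [([215.0, 155.0], 0.59), ([211.0, 157.0], 0.63)]
top cog_center [([202.0, 127.0], 0.66), ([255.0, 138.0], 0.49), ([257.0, 136.0], 0.64), ([205.0, 127.0], 0.6)]
top plain_ring_center [([212.0, 156.0], 0.74), ([211.0, 157.0], 0.69)]
noise 1.6064216
yaw -0.2965607174738419
L 0.032 -0.002 hp std 17.9 [230, 246, 218, 179, 196, 198, 182, 190, 202, 261, 210, 196, 200, 202, 224, 201, 200, 241, 233, 223, 188, 189, 164, 171, 162, 142, 146, 143, 122, 119, 122, 127]
L 0.032 0 hp std 16.1 [263, 244, 229, 234, 259, 248, 259, 251, 261, 261, 270, 256, 259, 232, 256, 237, 249, 241, 244, 255, 263, 240, 171, 212, 240, 234, 209, 
[... 818 characters left out ...]
239, 241, 245, 252, 239, 259, 246, 257, 250, 256, 261, 248, 264, 249, 252, 260, 232, 222, 233, 235, 203, 186, 175, 165, 151, 142, 140, 136]
R 0.0335 -0.001 hp std 10.2 [157, 182, 207, 228, 224, 234, 226, 240, 225, 247, 243, 246, 251, 242, 259, 231, 257, 243, 241, 254, 212, 207, 225, 213, 184, 176, 162, 147, 140, 148, 142, 120]
R 0.034 0.002 hp std 5.0 [244, 245, 236, 233, 235, 234, 238, 239, 240, 248, 243, 249, 248, 254, 244, 252, 242, 250, 243, 239, 234, 234, 220, 214, 205, 205, 212, 217, 215, 224, 232, 214]
R 0.033 0.003 hp std 4.2 [242, 233, 231, 230, 227, 229, 229, 230, 231, 237, 236, 239, 244, 246, 237, 242, 224, 244, 237, 231, 225, 229, 219, 216, 211, 210, 213, 217, 218, 218, 224, 230]
```

The left ring is the sprocket: both networks agree in both views, and its edge is rough where the right one is smooth. The loop shows at top rows 183–205 and cols 269–294. The gate is the dark bar from (203,275) to its hinge at (205,288), and the base plate is also in clear view. Next I'll compute the hook pose.

Run:
```python
from h import *
t=lambda x,y:(155+y/8.667-.5+.06,260+x/8.667-.5+.06)
sc=lambda x,y:(160+y/8-.44,240+(x-390)/8-.44)
pl=np.array([onz("top",t(*p),.008)[:2] for p in((80,65),(318,100),(285,358),(48,325))])
print("plate",pl.round(4).tolist(),pl.mean(0)); e=[pl[0]-pl[3],pl[1]-pl[2],pl[0]-pl[1],pl[3]-pl[2]]
print([np.linalg.norm(v).round(4) for v in e],[np.arctan2(v[1],v[0]).round(3) for v in e[:2]],[(np.arctan2(v[1],v[0])-np.pi/2).round(3) for v in e[2:]])
yaw=np.mean([np.arctan2(v[1],v[0]) for v in e[:2]]+[np.arctan2(v[1],v[0])-np.pi/2 for v in e[2:]])
ex=np.array([np.cos(yaw),np.sin(yaw)]); ey=np.array([-ex[1],ex[0]]); M=pl.mean(0)-.074*ex; print("yaw",yaw,"mouth",M)
for n,p in dict(nose=(130,418),hinge=(240,432),left=(85,330),right=(293,340),rearL=(150,245),rearR=(260,262),stem=(203,218),gatemid=(185,426)).items():
    w=onz("top",t(*p),.11)[:2]-M; print(n,(w@ex).round(4),(w@ey).round(4))
print("nose",tri(sc(640,158),t(130,418)),"hinge",tri(sc(712,147),t(240,432)))
print("head top", [ (lambda w:((w@ex).round(4),(w@ey).round(4)))(onz("top",t(*p),.12)[:2]-M) for p in((182,105),(255,112),(250,195),(175,188))])
# tcp check via gripper? 
s=state(); print(s["time_s"],s["ee_pos"])
# sprocket refine with two views mask centres
print(tri((230.8,161.2),(203.4,129.2)))
```

```text
plate [[0.6664, -0.0706], [0.657, -0.1497], [0.5709, -0.1399], [0.5795, -0.062]] [ 0.61845685 -0.10554921]
[np.float64(0.0873), np.float64(0.0867), np.float64(0.0796), np.float64(0.0783)] [np.float64(-0.099), np.float64(-0.113)] [np.float64(-0.118), np.float64(-0.111)]
yaw -0.11007254971676664 mouth [ 0.54490469 -0.09742028]
nose -0.0063 0.0144
hinge -0.0059 -0.0182
left 0.0177 0.031
right 0.0233 -0.0304
rearL 0.0456 0.0152
rearR 0.045 -0.0178
stem 0.0558 0.0006
gatemid -0.0064 -0.0019
nose (array([ 0.53982849, -0.08286903,  0.11025574]), np.float64(0.0012794093322585466)) hinge (array([ 0.53600074, -0.11637216,  0.10901513]), np.float64(0.0035245752467212683))
head top [(np.float64(0.0867), np.float64(0.0118)), (np.float64(0.0876), np.float64(-0.0099)), (np.float64(0.0628), np.float64(-0.0115)), (np.float64(0.0618), np.float64(0.0107))]
2.85 [0.18632835 0.62268555 0.23130912]
(array([0.53371684, 0.30577057, 0.04289232]), np.float64(0.0008114292276240151))
```

{"op": "move_arm", "data": {
  "deltas": [
    {"slide": [-2.1, -1, 0.4]},
    {"slide": [-2.9, -1.4, 0.4]},
    {"slide": [-2.9, -1.4, 0.4]},
    {"slide": [-2.9, -1.4, 0.4]},
    {"slide": [-2.9, -1.4, 0.4]},
    {"slide": [-2.9, -1.4, 0.4]},
    {"slide": [-2.9, -1.4, 0.4]},
    {"slide": [-2.9, -1.4, 0.4]},
    {"slide": [-2.9, -1.4, 0.4]},
    {"slide": [-2.9, -1.4, 0.4]}
  ],
  "hand": 1,
  "squeeze": 60
}}

```text
validation failed for argument at $.de...
```

{"op": "move_arm", "data": {
  "deltas": [
    {"slide": [-2.9, -1.4, 0.5]},
    {"slide": [-2.9, -1.4, 0.5]},
    {"slide": [-2.9, -1.4, 0.5]},
    {"slide": [-2.9, -1.4, 0.5]},
    {"slide": [-2, -1, 0.5]},
    {"slide": [-0.6, -0.3, 0.5]},
    {"slide": [0, 0, 0.5]},
    {"slide": [0, 0, 0]},
    {"slide": [0, 0, 0]},
    {"slide": [0, 0, 0]}
  ]
}}

```text
validation failed for argument at $.de...
```

```bash
cat >> h.py <<'E'
def go(P,yaw):
    s=state();R=np.array(s["tcp_rot"]);p=np.array(s["ee_pos"])
    y=np.arctan2(-R[0,1],R[1,1])
    print("t",s["time_s"],"p",p.round(4),"yaw",y.round(4),"F",np.round(s["ft_force"],2),"T",np.round(s["ft_torque"],2),"w",round(s["width"],4),"g",s["grasp_force"],"tilt",R[:2,2].round(4))
    print("slide cm",(100*R.T@(np.array(P)-p)).round(2),"twist",-(yaw-y))
E
python3 -c "
from h import *
go([.5345,.3052,.053],-.297)"
```

```text
t 2.85 p [0.1863 0.6227 0.2313] yaw -0.2908 F [ 0.18 -0.23  0.38] T [-0.    0.02 -0.01] w 0.0852 g 0.0 tilt [-0.0001 -0.    ]
slide cm [-42.46 -20.43  17.83] twist 0.006226983440096756
```

{"op": "move_arm", "data": {
  "deltas": [
    {"slide": [-2.1, -1.0, 0.4], "twist": 0.0},
    {"slide": [-2.9, -1.4, 0.4], "twist": 0.0},
    {"slide": [-2.9, -1.4, 0.4], "twist": 0.0},
    {"slide": [-2.9, -1.4, 0.4], "twist": 0.0},
    {"slide": [-2.9, -1.4, 0.4], "twist": 0.0},
    {"slide": [-2.9, -1.4, 0.4], "twist": 0.0},
    {"slide": [-2.9, -1.4, 0.4], "twist": 0.0},
    {"slide": [-2.9, -1.4, 0.4], "twist": 0.0},
    {"slide": [-2.9, -1.4, 0.4], "twist": 0.0},
    {"slide": [-2.9, -1.4, 0.4], "twist": 0.0}
  ],
  "hand": 1,
  "squeeze": 60
}}

```text
time_s: 3.68
ee_pos: [0.4186, 0.4105, 0.1913]
tcp_rot: [[-0.958, 0.287, 0.0], [0.287, 0.958, 0.0], [-0.0, 0.0, -1.0]]
ft_force: [-0.1, 0.7, -0.4]
width: 0.0854
grasp_force: 0.0
```

{"op": "move_arm", "data": {
  "deltas": [
    {"slide": [-2.9, -1.4, 0.5], "twist": 0.0},
    {"slide": [-2.9, -1.4, 0.5], "twist": 0.0},
    {"slide": [-2.9, -1.4, 0.5], "twist": 0.0},
    {"slide": [-2.9, -1.4, 0.5], "twist": 0.0},
    {"slide": [-2.0, -1.0, 0.5], "twist": 0.0},
    {"slide": [-0.6, -0.3, 0.5], "twist": 0.0},
    {"slide": [0, 0, 0.5], "twist": 0.0},
    {"slide": [0, 0, 0], "twist": 0.0},
    {"slide": [0, 0, 0], "twist": 0.0},
    {"slide": [0, 0, 0], "twist": 0.0}
  ]
}}

```text
time_s: 4.52
ee_pos: [0.5321, 0.3073, 0.1565]
tcp_rot: [[-0.959, 0.283, -0.001], [0.283, 0.959, 0.002], [0.001, 0.001, -1.0]]
ft_force: [0.3, 0.6, -0.7]
width: 0.0854
grasp_force: 0.0
```

```bash
python3 -c "
from h import *
go([.5345,.3052,.053],-.297)"
```

```text
t 4.5167 p [0.5321 0.3073 0.1565] yaw -0.2866 F [ 0.34  0.62 -0.65] T [ 0.   -0.05  0.04] w 0.0854 g 0.0 tilt [-0.0008  0.0016]
slide cm [-0.31 -0.15 10.35] twist 0.010358139655261445
```

{"op": "move_arm", "data": {
  "deltas": [
    {"slide": [-0.3, -0.15, 1.3], "twist": 0.01},
    {"slide": [0, 0, 1.3], "twist": 0.0},
    {"slide": [0, 0, 1.3], "twist": 0.0},
    {"slide": [0, 0, 1.3], "twist": 0.0},
    {"slide": [0, 0, 1.3], "twist": 0.0},
    {"slide": [0, 0, 1.3], "twist": 0.0},
    {"slide": [0, 0, 1.3], "twist": 0.0},
    {"slide": [0, 0, 1.25], "twist": 0.0},
    {"slide": [0, 0, 0], "twist": 0.0},
    {"slide": [0, 0, 0], "twist": 0.0}
  ]
}}

```text
time_s: 5.35
ee_pos: [0.5354, 0.3032, 0.0525]
tcp_rot: [[-0.956, 0.295, -0.001], [0.295, 0.956, -0.0], [0.001, -0.001, -1.0]]
ft_force: [0.1, 0.2, 0.8]
width: 0.0854
grasp_force: 0.0
```

```bash
python3 -c "
from h import *
go([.5345,.3052,.053],-.297)
a=read_camera('scene');b=read_camera('top')
f=lambda i:cv2.resize(i,(400,400),interpolation=cv2.INTER_CUBIC)
cv2.imwrite('pics/g1.png',np.hstack([f(a[195:255,140:200]),f(b[165:235,105:175])]))"
```

```text
t 5.35 p [0.5354 0.3032 0.0525] yaw -0.2993 F [0.09 0.2  0.78] T [ 0.02  0.03 -0.02] w 0.0854 g 0.0 tilt [-0.0011 -0.0002]
slide cm [ 0.15  0.17 -0.05] twist -0.002304264708907655
```

View pics/g1.png

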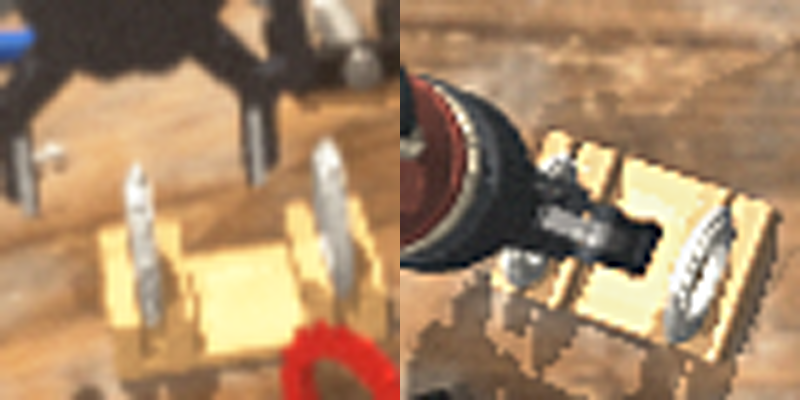

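{"op": "move_arm", "data": {
  "deltas": [
    {"slide": [0.1, 0.1, 0], "twist": 0.0},
    {"slide": [0, 0, 0], "twist": 0.0},
    {"slide": [0, 0, 0], "twist": 0.0},
    {"slide": [0, 0, 0], "twist": 0.0},
    {"slide": [0, 0, 0], "twist": 0.0},
    {"slide": [0, 0, 0], "twist": 0.0},
    {"slide": [0, 0, 0], "twist": 0.0},
    {"slide": [0, 0, 0], "twist": 0.0},
    {"slide": [0, 0, 0], "twist": 0.0},
    {"slide": [0, 0, 0], "twist": 0.0}
  ],
  "hand": 0,
  "squeeze": 100
}}

```text
time_s: 6.28
ee_pos: [0.5359, 0.3041, 0.0531]
tcp_rot: [[-0.955, 0.296, 0.001], [0.296, 0.955, 0.001], [-0.001, 0.001, -1.0]]
ft_force: [1.1, 0.0, 2.5]
width: 0.0065
grasp_force: 97.8
```

```bash
python3 -c "
from h import *
go([.5345,.3052,.053],-.297)"
```

```text
t 6.2833 p [0.5359 0.3041 0.0531] yaw -0.3007 F [1.06 0.02 2.45] T [ 0.2  -0.08 -0.03] w 0.0065 g 97.8009825431544 tilt [0.0009 0.0008]
slide cm [0.17 0.06 0.01] twist -0.003727856816164332
```

{"op": "move_arm", "data": {
  "deltas": [
    {"slide": [0, 0, 0], "twist": 0.0},
    {"slide": [0, 0, 0], "twist": 0.0},
    {"slide": [0, 0, 0], "twist": 0.0},
    {"slide": [0, 0, 0.2], "twist": 0.0},
    {"slide": [0, 0, 0.2], "twist": 0.0},
    {"slide": [0, 0, 0], "twist": 0.0},
    {"slide": [0, 0, 0], "twist": 0.0},
    {"slide": [0, 0, 0], "twist": 0.0},
    {"slide": [0, 0, 0], "twist": 0.0},
    {"slide": [0, 0, 0], "twist": 0.0}
  ],
  "hand": 0.3
}}

```text
time_s: 7.12
ee_pos: [0.5356, 0.3037, 0.0489]
tcp_rot: [[-0.955, 0.296, 0.0], [0.296, 0.955, 0.0], [-0.0, 0.0, -1.0]]
ft_force: [0.3, 0.4, 0.5]
width: 0.0258
grasp_force: 0.0
```

{"op": "move_arm", "data": {
  "deltas": [
    {"slide": [0, 0, 0], "twist": 0.0},
    {"slide": [0, 0, 0], "twist": 0.0},
    {"slide": [0, 0, 0], "twist": 0.0},
    {"slide": [0, 0, 0], "twist": 0.0},
    {"slide": [0, 0, 0], "twist": 0.0},
    {"slide": [0, 0, 0], "twist": 0.0},
    {"slide": [0, 0, 0], "twist": 0.0},
    {"slide": [0, 0, 0], "twist": 0.0},
    {"slide": [0, 0, 0], "twist": 0.0},
    {"slide": [0, 0, 0], "twist": 0.0}
  ],
  "hand": 0,
  "squeeze": 100
}}

```text
time_s: 7.95
ee_pos: [0.5358, 0.304, 0.0491]
tcp_rot: [[-0.955, 0.296, 0.001], [0.296, 0.955, 0.001], [-0.0, 0.001, -1.0]]
ft_force: [0.4, 0.8, 3.4]
width: 0.0068
grasp_force: 97.8
```

```bash
python3 -c "
from h import *
go([.5359,.3041,.093],-.297)"
```

```text
t 7.95 p [0.5358 0.304  0.0491] yaw -0.3007 F [0.4  0.84 3.38] T [ 0.21 -0.02 -0.02] w 0.0068 g 97.7897554303735 tilt [0.0007 0.0006]
slide cm [-0.01  0.01 -4.39] twist -0.0036907025874090005
```

{"op": "move_arm", "data": {
  "deltas": [
    {"slide": [0, 0, -0.5], "twist": 0.0},
    {"slide": [0, 0, -1.0], "twist": 0.0},
    {"slide": [0, 0, -1.2], "twist": 0.0},
    {"slide": [0, 0, -1.3], "twist": 0.0},
    {"slide": [0, 0, -1.5], "twist": 0.0},
    {"slide": [0, 0, -1.5], "twist": 0.0},
    {"slide": [0, 0, -1.5], "twist": 0.0},
    {"slide": [0, 0, -1.5], "twist": 0.0},
    {"slide": [0, 0, 0], "twist": 0.0},
    {"slide": [0, 0, 0], "twist": 0.0}
  ]
}}

```text
time_s: 8.78
ee_pos: [0.5358, 0.3031, 0.15]
tcp_rot: [[-0.955, 0.297, 0.001], [0.297, 0.955, -0.0], [-0.001, 0.0, -1.0]]
ft_force: [-0.3, 0.1, -1.5]
width: 0.0069
grasp_force: 97.8
```

```bash
python3 -c "
from h import *
go([.4709,-.0851,.116],-.110)"
```

```text
t 8.7833 p [0.5358 0.3031 0.15  ] yaw -0.3014 F [-0.26  0.13 -1.47] T [-0.03  0.03 -0.01] w 0.0069 g 97.84564231193116 tilt [ 0.0013 -0.0001]
slide cm [ -5.32 -39.     3.39] twist -0.19136547665561437
```

{"op": "move_arm", "data": {
  "deltas": [
    {"slide": [-0.2, -1.5, 0], "twist": 0.0},
    {"slide": [-0.35, -2.5, 0], "twist": 0.0},
    {"slide": [-0.35, -2.5, 0], "twist": 0.0},
    {"slide": [-0.35, -2.5, 0], "twist": 0.0},
    {"slide": [-0.35, -2.5, 0], "twist": 0.0},
    {"slide": [-0.35, -2.5, 0], "twist": 0.0},
    {"slide": [-0.35, -2.5, 0], "twist": 0.0},
    {"slide": [-0.35, -2.5, 0], "twist": 0.0},
    {"slide": [-0.35, -2.5, 0.2], "twist": 0.0},
    {"slide": [-0.35, -2.5, 0.2], "twist": 0.0}
  ]
}}

```text
time_s: 9.62
ee_pos: [0.495, 0.0629, 0.1439]
tcp_rot: [[-0.955, 0.296, -0.003], [0.296, 0.955, -0.001], [0.002, -0.002, -1.0]]
ft_force: [1.3, -1.1, -0.7]
width: 0.0065
grasp_force: 97.8
```

{"op": "move_arm", "data": {
  "deltas": [
    {"slide": [-0.35, -2.5, 0.4], "twist": 0.0},
    {"slide": [-0.35, -2.5, 0.4], "twist": 0.0},
    {"slide": [-0.35, -2.5, 0.4], "twist": 0.0},
    {"slide": [-0.35, -2.5, 0.4], "twist": 0.0},
    {"slide": [-0.35, -2.5, 0.4], "twist": 0.0},
    {"slide": [-0.2, -1.5, 0.5], "twist": 0.0},
    {"slide": [-0.1, -1.0, 0.4], "twist": -0.05},
    {"slide": [0, 0, 0], "twist": -0.07},
    {"slide": [0, 0, 0], "twist": -0.07},
    {"slide": [0, 0, 0], "twist": 0.0}
  ]
}}

```text
time_s: 10.45
ee_pos: [0.4702, -0.0854, 0.1149]
tcp_rot: [[-0.994, 0.111, -0.003], [0.111, 0.994, 0.0], [0.003, -0.0, -1.0]]
ft_force: [-0.9, -0.2, -0.2]
width: 0.0065
grasp_force: 97.8
```

```bash
python3 -c "
from h import *
go([.4709,-.0851,.116],-.110)
a=read_camera('scene');b=read_camera('top')
f=lambda i:cv2.resize(i,(400,400),interpolation=cv2.INTER_CUBIC)
cv2.imwrite('pics/g2.png',np.hstack([f(a[160:230,220:290]),f(b[160:240,240:320])]))"
```

```text
t 10.45 p [ 0.4702 -0.0854  0.1149] yaw -0.1108 F [-0.91 -0.25 -0.21] T [-0.01  0.04 -0.03] w 0.0065 g 97.7689821292585 tilt [-0.0031  0.0002]
slide cm [-0.06  0.04 -0.11] twist -0.0007826837819013416
```

View pics/g2.png

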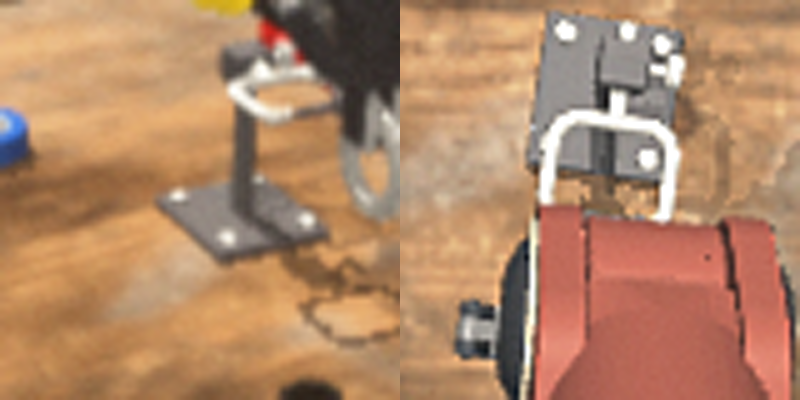

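{"op": "move_arm", "data": {
  "deltas": [
    {"slide": [-0.3, 0.05, -0.1], "twist": 0.0},
    {"slide": [-0.4, 0, 0], "twist": 0.0},
    {"slide": [-0.4, 0, 0], "twist": 0.0},
    {"slide": [-0.4, 0, 0], "twist": 0.0},
    {"slide": [-0.3, 0, 0], "twist": 0.0},
    {"slide": [-0.3, 0, 0], "twist": 0.0},
    {"slide": [-0.3, 0, 0], "twist": 0.0},
    {"slide": [-0.2, 0, 0], "twist": 0.0},
    {"slide": [0, 0, 0], "twist": 0.0},
    {"slide": [0, 0, 0], "twist": 0.0}
  ],
  "squeeze": 120
}}

```text
time_s: 11.38
ee_pos: [0.4974, -0.0872, 0.1168]
tcp_rot: [[-0.994, 0.111, -0.0], [0.111, 0.994, -0.0], [0.0, -0.0, -1.0]]
ft_force: [0.0, -0.3, -1.5]
width: 0.0062
grasp_force: 119.0
```

```bash
cat >> h.py <<'E'
def hk(n=5):
    e=np.array([np.cos(-.11),np.sin(-.11)]);y=np.array([-e[1],e[0]])
    Fs=[]
    for i in range(n):
        s=state();Fs.append(s["ft_force"])
        if i<n-1: read_camera("top")
    F=np.mean(Fs,0);d=s["ee_pos"][:2]-np.array([.545,-.0974])
    print("t",round(s["time_s"],2),"hook x,y mm",(1e3*d@e).round(1),(1e3*d@y).round(1),"z",s["ee_pos"][2].round(4),"Fx,Fy,Fz",(F[:2]@e).round(2),(F[:2]@y).round(2),F[2].round(2),"sd",np.std(Fs,0).round(2),"T",np.round(s["ft_torque"],2),"w",round(s["width"],4))
E
python3 -c "
from h import *
hk()"
```

```text
t 11.58 hook x,y mm -48.6 4.9 z 0.1168 Fx,Fy,Fz -0.17 -0.16 -0.76 sd [0.38 0.25 0.43] T [ 0.02 -0.02 -0.03] w 0.006
```

{"op": "move_arm", "data": {
  "deltas": [
    {"slide": [-0.1, 0, 0], "twist": 0.0},
    {"slide": [-0.1, 0, 0], "twist": 0.0},
    {"slide": [-0.1, 0, 0], "twist": 0.0},
    {"slide": [-0.1, 0, 0], "twist": 0.0},
    {"slide": [-0.1, 0, 0], "twist": 0.0},
    {"slide": [-0.1, 0, 0], "twist": 0.0},
    {"slide": [-0.1, 0, 0], "twist": 0.0},
    {"slide": [-0.1, 0, 0], "twist": 0.0},
    {"slide": [0, 0, 0], "twist": 0.0},
    {"slide": [0, 0, 0], "twist": 0.0}
  ]
}}

```text
time_s: 12.42
ee_pos: [0.5042, -0.0879, 0.1165]
tcp_rot: [[-0.994, 0.111, -0.003], [0.111, 0.994, 0.0], [0.003, -0.0, -1.0]]
ft_force: [-3.3, -0.1, 0.8]
width: 0.0062
grasp_force: 119.2
```

```bash
python3 -c "
from h import *
hk()"
```

```text
t 12.62 hook x,y mm -41.1 5.0 z 0.1166 Fx,Fy,Fz -3.14 0.17 0.03 sd [0.44 0.39 0.69] T [0.15 0.74 0.05] w 0.0065
```

{"op": "move_arm", "data": {
  "deltas": [
    {"slide": [-0.15, 0, 0], "twist": 0.0},
    {"slide": [-0.15, 0, 0], "twist": 0.0},
    {"slide": [-0.15, 0, 0], "twist": 0.0},
    {"slide": [-0.15, 0, 0], "twist": 0.0},
    {"slide": [-0.15, 0, 0], "twist": 0.0},
    {"slide": [-0.15, 0, 0], "twist": 0.0},
    {"slide": [-0.1, 0, 0], "twist": 0.0},
    {"slide": [0, 0, 0], "twist": 0.0},
    {"slide": [0, 0, 0], "twist": 0.0},
    {"slide": [0, 0, 0], "twist": 0.0}
  ]
}}

```text
time_s: 13.45
ee_pos: [0.5152, -0.0891, 0.1166]
tcp_rot: [[-0.994, 0.11, -0.001], [0.11, 0.994, 0.0], [0.001, -0.0, -1.0]]
ft_force: [-4.3, -0.2, -1.7]
width: 0.0063
grasp_force: 119.2
```

```bash
python3 -c "
from h import *
hk(3)"
```

```text
t 13.55 hook x,y mm -30.5 4.9 z 0.1167 Fx,Fy,Fz -3.95 -0.65 -1.94 sd [0.49 0.32 0.21] T [ 0.21  0.87 -0.02] w 0.0062
```

Gate contact was at about -43, so the real gate line is near -6, which agrees with the picture. I'll keep going gently.

{"op": "move_arm", "data": {
  "deltas": [
    {"slide": [-0.15, 0, 0], "twist": 0.0},
    {"slide": [-0.15, 0, 0], "twist": 0.0},
    {"slide": [-0.15, 0, 0], "twist": 0.0},
    {"slide": [-0.15, 0, 0], "twist": 0.0},
    {"slide": [-0.15, 0, 0], "twist": 0.0},
    {"slide": [-0.15, 0, 0], "twist": 0.0},
    {"slide": [-0.15, 0, 0], "twist": 0.0},
    {"slide": [-0.15, 0, 0], "twist": 0.0},
    {"slide": [0, 0, 0], "twist": 0.0},
    {"slide": [0, 0, 0], "twist": 0.0}
  ]
}}

```text
time_s: 14.38
ee_pos: [0.5288, -0.0893, 0.1171]
tcp_rot: [[-0.994, 0.109, 0.003], [0.109, 0.994, 0.001], [-0.003, 0.002, -1.0]]
ft_force: [-1.4, 4.7, -1.1]
width: 0.0062
grasp_force: 119.1
```

```bash
python3 -c "
from h import *
hk(3)"
```

```text
t 14.48 hook x,y mm -17.1 6.2 z 0.1171 Fx,Fy,Fz -1.77 4.87 -1.47 sd [0.22 0.3  0.3 ] T [1.06 0.17 0.12] w 0.0061
```

{"op": "move_arm", "data": {
  "deltas": [
    {"slide": [-0.1, 0, 0], "twist": 0.0},
    {"slide": [-0.1, 0, 0], "twist": 0.0},
    {"slide": [-0.1, 0, 0], "twist": 0.0},
    {"slide": [-0.1, 0, 0], "twist": 0.0},
    {"slide": [-0.1, 0, 0], "twist": 0.0},
    {"slide": [-0.1, 0, 0], "twist": 0.0},
    {"slide": [-0.1, 0, 0], "twist": 0.0},
    {"slide": [-0.1, 0, 0], "twist": 0.0},
    {"slide": [0, 0, 0], "twist": 0.0},
    {"slide": [0, 0, 0], "twist": 0.0}
  ]
}}

```text
time_s: 15.32
ee_pos: [0.5375, -0.0902, 0.1171]
tcp_rot: [[-0.994, 0.109, 0.005], [0.109, 0.994, 0.001], [-0.005, 0.002, -1.0]]
ft_force: [0.8, 4.6, -2.3]
width: 0.0064
grasp_force: 118.9
```

```bash
python3 -c "
from h import *
hk(3)"
```

```text
t 15.42 hook x,y mm -8.1 6.7 z 0.1173 Fx,Fy,Fz 0.63 5.13 -1.77 sd [0.39 0.39 0.66] T [ 1.31 -0.26  0.12] w 0.0063
```

{"op": "move_arm", "data": {
  "deltas": [
    {"slide": [-0.1, -0.02, 0], "twist": 0.0},
    {"slide": [-0.1, -0.02, 0], "twist": 0.0},
    {"slide": [-0.1, 0, 0], "twist": 0.0},
    {"slide": [-0.1, 0, 0], "twist": 0.0},
    {"slide": [-0.1, 0, 0], "twist": 0.0},
    {"slide": [-0.1, 0, 0], "twist": 0.0},
    {"slide": [-0.1, 0, 0], "twist": 0.0},
    {"slide": [-0.1, 0, 0], "twist": 0.0},
    {"slide": [0, 0, 0], "twist": 0.0},
    {"slide": [0, 0, 0], "twist": 0.0}
  ]
}}

```text
time_s: 16.25
ee_pos: [0.5433, -0.0928, 0.1166]
tcp_rot: [[-0.994, 0.111, 0.0], [0.111, 0.994, -0.0], [-0.0, -0.0, -1.0]]
ft_force: [-0.4, 3.9, -2.2]
width: 0.0067
grasp_force: 119.1
```

```bash
python3 -c "
from h import *
hk(3)"
```

```text
t 16.35 hook x,y mm -2.2 4.6 z 0.1166 Fx,Fy,Fz -0.56 3.6 -2.67 sd [0.28 0.52 0.33] T [0.93 0.01 0.1 ] w 0.0063
```

{"op": "move_arm", "data": {
  "deltas": [
    {"slide": [-0.1, 0, 0], "twist": 0.0},
    {"slide": [-0.1, 0, 0], "twist": 0.0},
    {"slide": [-0.1, 0, 0], "twist": 0.0},
    {"slide": [-0.1, 0, 0], "twist": 0.0},
    {"slide": [0, 0, 0], "twist": 0.0},
    {"slide": [0, 0, 0], "twist": 0.0},
    {"slide": [0, 0, 0], "twist": 0.0},
    {"slide": [0, 0, 0], "twist": 0.0},
    {"slide": [0, 0, 0], "twist": 0.0},
    {"slide": [0, 0, 0], "twist": 0.0}
  ]
}}

```text
time_s: 17.18
ee_pos: [0.5471, -0.0931, 0.1168]
tcp_rot: [[-0.994, 0.11, -0.0], [0.11, 0.994, -0.0], [0.0, -0.0, -1.0]]
ft_force: [0.1, 0.7, -0.9]
width: 0.0061
grasp_force: 119.1
```

```bash
python3 -c "
from h import *
hk(3)"
```

```text
t 17.28 hook x,y mm 1.6 4.6 z 0.1168 Fx,Fy,Fz -0.26 0.16 -1.14 sd [0.34 0.42 0.38] T [-0.05  0.01  0.07] w 0.0064
```

{"op": "move_arm", "data": {
  "deltas": [
    {"slide": [0.2, 0, 0], "twist": 0.0},
    {"slide": [0.25, 0, 0], "twist": 0.0},
    {"slide": [0.25, 0, 0], "twist": 0.0},
    {"slide": [0.25, 0, 0], "twist": 0.0},
    {"slide": [0.25, 0, 0], "twist": 0.0},
    {"slide": [0.25, 0, 0], "twist": 0.0},
    {"slide": [0.25, 0, 0], "twist": 0.0},
    {"slide": [0.2, 0, 0], "twist": 0.0},
    {"slide": [0, 0, 0], "twist": 0.0},
    {"slide": [0, 0, 0], "twist": 0.0}
  ]
}}

```text
time_s: 18.12
ee_pos: [0.5282, -0.091, 0.1169]
tcp_rot: [[-0.994, 0.111, 0.0], [0.111, 0.994, -0.0], [-0.0, -0.0, -1.0]]
ft_force: [-0.2, 0.2, -0.3]
width: 0.0062
grasp_force: 119.1
```

```bash
python3 -c "
from h import *
hk(3)"
```

```text
t 18.22 hook x,y mm -17.1 4.5 z 0.1169 Fx,Fy,Fz -0.22 0.08 -1.21 sd [0.5  0.31 0.71] T [ 0.03 -0.02  0.01] w 0.0062
```

{"op": "move_arm", "data": {
  "deltas": [
    {"slide": [0.05, 0, 0], "twist": 0.0},
    {"slide": [0.05, 0, 0], "twist": 0.0},
    {"slide": [0.05, 0, 0], "twist": 0.0},
    {"slide": [0.05, 0, 0], "twist": 0.0},
    {"slide": [0.05, 0, 0], "twist": 0.0},
    {"slide": [0.05, 0, 0], "twist": 0.0},
    {"slide": [0, 0, 0], "twist": 0.0},
    {"slide": [0, 0, 0], "twist": 0.0},
    {"slide": [0, 0, 0], "twist": 0.0},
    {"slide": [0, 0, 0], "twist": 0.0}
  ]
}}

```text
time_s: 19.05
ee_pos: [0.5253, -0.0906, 0.1168]
tcp_rot: [[-0.994, 0.11, -0.0], [0.11, 0.994, -0.0], [0.0, -0.0, -1.0]]
ft_force: [-0.5, 0.2, -1.5]
width: 0.0061
grasp_force: 119.1
```

```bash
python3 -c "
from h import *
hk(3)"
```

```text
t 19.15 hook x,y mm -20.3 4.5 z 0.1168 Fx,Fy,Fz 0.04 -0.25 -1.45 sd [0.35 0.42 0.11] T [0.01 0.03 0.01] w 0.0062
```

{"op": "move_arm", "data": {
  "deltas": [
    {"slide": [0.05, 0, 0], "twist": 0.0},
    {"slide": [0.05, 0, 0], "twist": 0.0},
    {"slide": [0.05, 0, 0], "twist": 0.0},
    {"slide": [0.05, 0, 0], "twist": 0.0},
    {"slide": [0.05, 0, 0], "twist": 0.0},
    {"slide": [0.05, 0, 0], "twist": 0.0},
    {"slide": [0.05, 0, 0], "twist": 0.0},
    {"slide": [0, 0, 0], "twist": 0.0},
    {"slide": [0, 0, 0], "twist": 0.0},
    {"slide": [0, 0, 0], "twist": 0.0}
  ]
}}

```text
time_s: 19.98
ee_pos: [0.5232, -0.0904, 0.1172]
tcp_rot: [[-0.994, 0.11, 0.003], [0.11, 0.994, -0.0], [-0.003, 0.0, -1.0]]
ft_force: [4.2, -0.8, -2.3]
width: 0.0063
grasp_force: 118.8
```

```bash
python3 -c "
from h import *
hk(3)"
```

```text
t 20.08 hook x,y mm -22.5 4.5 z 0.1171 Fx,Fy,Fz 4.86 -0.01 -2.53 sd [0.71 0.18 0.33] T [-0.16 -1.14  0.03] w 0.0062
```

{"op": "move_arm", "data": {
  "deltas": [
    {"slide": [0.03, 0, 0], "twist": 0.0},
    {"slide": [0.03, 0, 0], "twist": 0.0},
    {"slide": [0.03, 0, 0], "twist": 0.0},
    {"slide": [0.03, 0, 0], "twist": 0.0},
    {"slide": [0, 0, 0], "twist": 0.0},
    {"slide": [0, 0, 0], "twist": 0.0},
    {"slide": [0, 0, 0], "twist": 0.0},
    {"slide": [0, 0, 0], "twist": 0.0},
    {"slide": [0, 0, 0], "twist": 0.0},
    {"slide": [0, 0, 0], "twist": 0.0}
  ]
}}

```text
time_s: 20.92
ee_pos: [0.523, -0.0904, 0.1172]
tcp_rot: [[-0.994, 0.11, 0.005], [0.11, 0.994, -0.0], [-0.005, 0.0, -1.0]]
ft_force: [7.3, -1.4, -4.8]
width: 0.0064
grasp_force: 118.5
```

```bash
python3 -c "
from h import *
hk(4)"
```

```text
t 21.07 hook x,y mm -22.7 4.5 z 0.1172 Fx,Fy,Fz 7.13 -0.04 -4.72 sd [0.71 0.57 0.2 ] T [-0.19 -1.54  0.07] w 0.0063
```

{"op": "move_arm", "data": {
  "deltas": [
    {"slide": [0.03, 0, 0], "twist": 0.0},
    {"slide": [0.03, 0, 0], "twist": 0.0},
    {"slide": [0.02, 0, 0], "twist": 0.0},
    {"slide": [0, 0, 0], "twist": 0.0},
    {"slide": [0, 0, 0], "twist": 0.0},
    {"slide": [0, 0, 0], "twist": 0.0},
    {"slide": [0, 0, 0], "twist": 0.0},
    {"slide": [0, 0, 0], "twist": 0.0},
    {"slide": [0, 0, 0], "twist": 0.0},
    {"slide": [0, 0, 0], "twist": 0.0}
  ]
}}

```text
time_s: 21.9
ee_pos: [0.5229, -0.0904, 0.1174]
tcp_rot: [[-0.994, 0.11, 0.007], [0.11, 0.994, -0.001], [-0.007, 0.0, -1.0]]
ft_force: [6.9, -2.2, -4.6]
width: 0.0062
grasp_force: 118.6
```

```bash
python3 -c "
from h import *
hk(4)"
```

```text
t 22.05 hook x,y mm -22.7 4.6 z 0.1174 Fx,Fy,Fz 7.56 0.03 -4.4 sd [0.38 0.81 0.55] T [-0.21 -1.65  0.01] w 0.006
```

{"op": "move_arm", "data": {
  "deltas": [
    {"slide": [0.03, 0, 0], "twist": 0.0},
    {"slide": [0.03, 0, 0], "twist": 0.0},
    {"slide": [0.03, 0, 0], "twist": 0.0},
    {"slide": [0, 0, 0], "twist": 0.0},
    {"slide": [0, 0, 0], "twist": 0.0},
    {"slide": [0, 0, 0], "twist": 0.0},
    {"slide": [0, 0, 0], "twist": 0.0},
    {"slide": [0, 0, 0], "twist": 0.0},
    {"slide": [0, 0, 0], "twist": 0.0},
    {"slide": [0, 0, 0], "twist": 0.0}
  ]
}}

```text
time_s: 22.88
ee_pos: [0.5228, -0.0904, 0.1175]
tcp_rot: [[-0.994, 0.11, 0.009], [0.11, 0.994, -0.001], [-0.009, 0.0, -1.0]]
ft_force: [9.5, -0.7, -4.9]
width: 0.0061
grasp_force: 118.4
```

```bash
python3 -c "
from h import *
hk(4)"
```

```text
t 23.03 hook x,y mm -22.8 4.6 z 0.1175 Fx,Fy,Fz 9.3 -0.28 -5.34 sd [0.19 0.78 0.42] T [-0.3  -2.03  0.02] w 0.0064
```

About 10 N was held against the shut gate. Next I'll relax to light contact so the sprocket rolls down onto the gate instead of dropping, then lower it a little.

{"op": "move_arm", "data": {
  "deltas": [
    {"slide": [-0.05, 0, 0], "twist": 0.0},
    {"slide": [-0.05, 0, 0], "twist": 0.0},
    {"slide": [-0.05, 0, 0], "twist": 0.0},
    {"slide": [-0.05, 0, 0], "twist": 0.0},
    {"slide": [-0.05, 0, 0], "twist": 0.0},
    {"slide": [-0.05, 0, 0.1], "twist": 0.0},
    {"slide": [-0.05, 0, 0.1], "twist": 0.0},
    {"slide": [0, 0, 0.1], "twist": 0.0},
    {"slide": [0, 0, 0], "twist": 0.0},
    {"slide": [0, 0, 0], "twist": 0.0}
  ]
}}

```text
time_s: 23.87
ee_pos: [0.5231, -0.0904, 0.114]
tcp_rot: [[-0.994, 0.11, 0.002], [0.11, 0.994, -0.0], [-0.002, 0.0, -1.0]]
ft_force: [5.6, -0.8, 0.2]
width: 0.0062
grasp_force: 119.2
```

```bash
python3 -c "
from h import *
hk(4)"
```

```text
t 24.02 hook x,y mm -22.5 4.6 z 0.114 Fx,Fy,Fz 5.31 0.18 0.36 sd [0.44 0.31 0.63] T [-0.12 -1.2   0.02] w 0.0063
```

{"op": "move_arm", "data": {
  "deltas": [
    {"slide": [-0.05, 0, 0], "twist": 0.0},
    {"slide": [-0.05, 0, 0], "twist": 0.0},
    {"slide": [-0.05, 0, 0], "twist": 0.0},
    {"slide": [0, 0, 0], "twist": 0.0},
    {"slide": [0, 0, 0], "twist": 0.0},
    {"slide": [0, 0, 0], "twist": 0.0},
    {"slide": [0, 0, 0], "twist": 0.0},
    {"slide": [0, 0, 0], "twist": 0.0},
    {"slide": [0, 0, 0], "twist": 0.0},
    {"slide": [0, 0, 0], "twist": 0.0}
  ],
  "squeeze": 40
}}

```text
time_s: 24.85
ee_pos: [0.5234, -0.0904, 0.1136]
tcp_rot: [[-0.994, 0.111, -0.001], [0.111, 0.994, 0.0], [0.001, -0.0, -1.0]]
ft_force: [1.6, 0.0, 0.3]
width: 0.0062
grasp_force: 119.2
```

```bash
python3 -c "
from h import *
hk(4)"
```

```text
t 25.0 hook x,y mm -22.2 4.6 z 0.1136 Fx,Fy,Fz 2.16 0.1 -0.11 sd [0.31 0.48 0.39] T [-0.04 -0.45 -0.  ] w 0.0062
```

{"op": "move_arm", "data": {
  "deltas": [
    {"slide": [-0.06, 0, 0], "twist": 0.0},
    {"slide": [0, 0, 0], "twist": 0.0},
    {"slide": [0, 0, 0], "twist": 0.0},
    {"slide": [0, 0, 0], "twist": 0.0},
    {"slide": [0, 0, 0], "twist": 0.0},
    {"slide": [0, 0, 0], "twist": 0.0},
    {"slide": [0, 0, 0], "twist": 0.0},
    {"slide": [0, 0, 0], "twist": 0.0},
    {"slide": [0, 0, 0], "twist": 0.0},
    {"slide": [0, 0, 0], "twist": 0.0}
  ],
  "hand": 0.4
}}

```text
time_s: 25.83
ee_pos: [0.5245, -0.0906, 0.1138]
tcp_rot: [[-0.994, 0.111, -0.0], [0.111, 0.994, -0.0], [0.0, -0.0, -1.0]]
ft_force: [-0.3, 0.0, 0.0]
width: 0.0341
grasp_force: 0.0
```

{"op": "move_arm", "data": {
  "deltas": [
    {"slide": [0, 0, -0.3], "twist": 0.0},
    {"slide": [0, 0, -0.5], "twist": 0.0},
    {"slide": [0, 0, -0.8], "twist": 0.0},
    {"slide": [0, 0, -0.8], "twist": 0.0},
    {"slide": [0, 0, -0.8], "twist": 0.0},
    {"slide": [0, 0, -1.0], "twist": 0.0},
    {"slide": [0, 0, -1.0], "twist": 0.0},
    {"slide": [0, 0, -1.0], "twist": 0.0},
    {"slide": [0.5, 0, -1.0], "twist": 0.0},
    {"slide": [1.0, 0, -1.0], "twist": 0.0}
  ]
}}

```text
time_s: 26.67
ee_pos: [0.5102, -0.0889, 0.197]
tcp_rot: [[-0.994, 0.11, 0.002], [0.11, 0.994, -0.0], [-0.002, 0.0, -1.0]]
ft_force: [-0.9, -0.2, 0.0]
width: 0.0341
grasp_force: 0.0
```

{"op": "move_arm", "data": {
  "deltas": [
    {"slide": [1.0, 2.0, -0.5], "twist": 0.0},
    {"slide": [0, 2.5, 0], "twist": 0.0},
    {"slide": [0, 2.5, 0], "twist": 0.0},
    {"slide": [0, 2.5, 0], "twist": 0.0},
    {"slide": [0, 2.5, 0], "twist": 0.0},
    {"slide": [0, 2.5, 0], "twist": 0.0},
    {"slide": [0, 1.0, 0], "twist": 0.0},
    {"slide": [0, 0, 0], "twist": 0.0},
    {"slide": [0, 0, 0], "twist": 0.0},
    {"slide": [0, 0, 0], "twist": 0.0}
  ]
}}

```text
time_s: 27.5
ee_pos: [0.5166, 0.0638, 0.2009]
tcp_rot: [[-0.994, 0.113, -0.001], [0.113, 0.994, -0.002], [0.0, -0.002, -1.0]]
ft_force: [-0.3, 0.4, 0.9]
width: 0.0338
grasp_force: 0.0
```

```bash
python3 -c "
from h import *
hk(2)
a=read_camera('scene');b=read_camera('top')
f=lambda i:cv2.resize(i,(400,400),interpolation=cv2.INTER_CUBIC)
cv2.imwrite('pics/g3.png',np.hstack([f(a[160:220,240:300]),f(b[155:215,255:315])]))
print([d['centre'] for d in landmark_of('cog_center','scene')],[d['centre'] for d in landmark_of('cog_center','top')])"
```

```text
t 27.55 hook x,y mm -45.9 157.0 z 0.2008 Fx,Fy,Fz -0.17 0.29 0.33 sd [0.19 0.11 0.52] T [-0.01 -0.01 -0.06] w 0.0344
[[258.3, 190.5], [182.6, 272.7]] [[202.8, 276.4], [252.9, 136.4]]
```

View pics/g3.png

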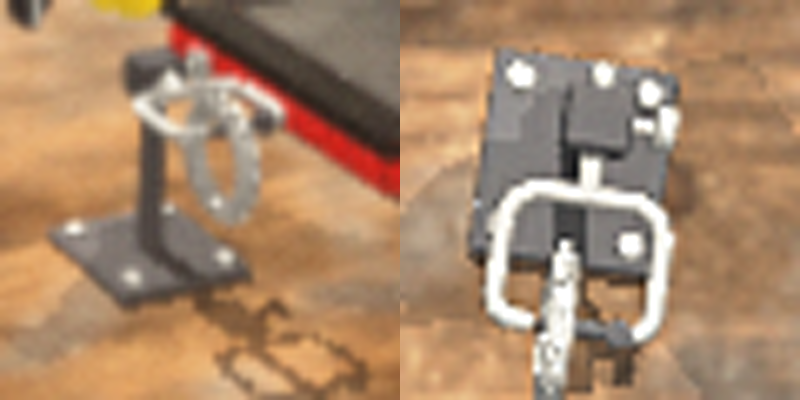

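The sprocket, with visible teeth, hangs on the shut gate at top (203,276) / scene (183,273). I'll check that it has stopped moving, then hand in.

{"op": "move_arm", "data": {
  "deltas": [
    {"slide": [0, 0, 0], "twist": 0.0},
    {"slide": [0, 0, 0], "twist": 0.0},
    {"slide": [0, 0, 0], "twist": 0.0},
    {"slide": [0, 0, 0], "twist": 0.0},
    {"slide": [0, 0, 0], "twist": 0.0},
    {"slide": [0, 0, 0], "twist": 0.0},
    {"slide": [0, 0, 0], "twist": 0.0},
    {"slide": [0, 0, 0], "twist": 0.0},
    {"slide": [0, 0, 0], "twist": 0.0},
    {"slide": [0, 0, 0], "twist": 0.0}
  ]
}}

```text
time_s: 28.58
ee_pos: [0.5168, 0.0663, 0.2008]
tcp_rot: [[-0.994, 0.11, -0.0], [0.11, 0.994, -0.0], [0.0, -0.0, -1.0]]
ft_force: [0.5, 0.1, -0.2]
width: 0.034
grasp_force: 0.0
```

```bash
python3 -c "
from h import *
p=None;D=[]
for i in range(14):
    a=read_camera('scene')[165:215,250:290].astype(float)
    if p is not None: D.append(np.abs(a-p).mean().round(2))
    p=a
print(D, state()['time_s'])
b=read_camera('scene').astype(float); print('static ref',np.abs(read_camera('scene')[215:265,250:290]-b[215:265,250:290]).mean())"
```

```text
[np.float64(2.16), np.float64(2.43), np.float64(2.43), np.float64(2.41), np.float64(2.1), np.float64(2.04), np.float64(2.07), np.float64(2.04), np.float64(2.06), np.float64(2.05), np.float64(2.01), np.float64(2.06), np.float64(1.99)] 29.2833
static ref 2.150333333333333
```

{"op": "move_arm", "data": {
  "deltas": [
    {"slide": [0, 0, 0], "twist": 0.0},
    {"slide": [0, 0, 0], "twist": 0.0},
    {"slide": [0, 0, 0], "twist": 0.0},
    {"slide": [0, 0, 0], "twist": 0.0},
    {"slide": [0, 0, 0], "twist": 0.0},
    {"slide": [0, 0, 0], "twist": 0.0},
    {"slide": [0, 0, 0], "twist": 0.0},
    {"slide": [0, 0, 0], "twist": 0.0},
    {"slide": [0, 0, 0], "twist": 0.0},
    {"slide": [0, 0, 0], "twist": 0.0}
  ]
}}

```text
time_s: 30.22
ee_pos: [0.5168, 0.0662, 0.2008]
tcp_rot: [[-0.994, 0.11, -0.0], [0.11, 0.994, -0.0], [0.0, -0.0, -1.0]]
ft_force: [0.0, 0.6, 0.6]
width: 0.0341
grasp_force: 0.0
```

{"op": "move_arm", "data": {
  "deltas": [
    {"slide": [0, 0, 0], "twist": 0.0},
    {"slide": [0, 0, 0], "twist": 0.0},
    {"slide": [0, 0, 0], "twist": 0.0},
    {"slide": [0, 0, 0], "twist": 0.0},
    {"slide": [0, 0, 0], "twist": 0.0},
    {"slide": [0, 0, 0], "twist": 0.0},
    {"slide": [0, 0, 0], "twist": 0.0},
    {"slide": [0, 0, 0], "twist": 0.0},
    {"slide": [0, 0, 0], "twist": 0.0},
    {"slide": [0, 0, 0], "twist": 0.0}
  ]
}}

```text
time_s: 31.05
ee_pos: [0.5168, 0.0662, 0.2008]
tcp_rot: [[-0.994, 0.111, -0.0], [0.111, 0.994, -0.0], [0.0, -0.0, -1.0]]
ft_force: [0.3, -0.2, 0.5]
width: 0.0342
grasp_force: 0.0
```

{"op": "move_arm", "data": {
  "deltas": [
    {"slide": [0, 0, 0], "twist": 0.0},
    {"slide": [0, 0, 0], "twist": 0.0},
    {"slide": [0, 0, 0], "twist": 0.0},
    {"slide": [0, 0, 0], "twist": 0.0},
    {"slide": [0, 0, 0], "twist": 0.0},
    {"slide": [0, 0, 0], "twist": 0.0},
    {"slide": [0, 0, 0], "twist": 0.0},
    {"slide": [0, 0, 0], "twist": 0.0},
    {"slide": [0, 0, 0], "twist": 0.0},
    {"slide": [0, 0, 0], "twist": 0.0}
  ]
}}

```text
time_s: 31.88
ee_pos: [0.5168, 0.0662, 0.2008]
tcp_rot: [[-0.994, 0.11, -0.0], [0.11, 0.994, -0.0], [0.0, -0.0, -1.0]]
ft_force: [0.6, -0.4, -0.0]
width: 0.0339
grasp_force: 0.0
```

```bash
python3 -c "
from cell import *
print(job_done())"
```

```text
the job is handed in; nothing more can be done
None
```

I clipped the sprocket onto the hook, held a tug of about 10 N against the shut gate, released it to hang at rest, and handed the job in at about 32 s; no verdict was returned.

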